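Sort kiln posts by length into their rows

ROBOT

A 6-joint arm with a two-finger parallel gripper is mounted at the origin on the work surface. World frame = base frame: x ahead of the robot, y to its left, z up, the work surface at z = 0. Lengths are in m, angles in rad, forces in N, time in s.
With the tool pointing down it reaches from about 0.3 to 0.775 m from the base axis. Payload 14.6 kg.
Tool frame: the origin (TCP) lies at the very end of the fingers, on their centre line; the grasp point (between the pads) lies 19 mm behind it; z points along the fingers, y is the line along which they close (so a half turn about z gives the same grasp; the last joint's range is limited). The gripper opens to 94 mm and grips with 3 to 60 N. Pads are 16 mm wide; open, the fingers measure 119 mm over their backs; the gripper's body (75 mm by 177 mm) begins 78 mm behind the grasp point.
Start: joints at [-1.201, 0.3, 1.521, -0, 1.321, -0.067], TCP at [0.233, -0.498, 0.205] pointing down, gripper open.
Joint ranges: [-3.03, 3.03], [-0.79, 2.21], [0.23, 2.52], [-1.04, 4.18], [0, 3.07], [-2.55, 2.55]. Speed limits (rad/s): [2.22, 2.22, 2.57, 3.14, 3.14, 3.14].

INTERFACE

Orientations are given as [roll, pitch, yaw] about the fixed x, y, z axes, in that order (R = Rz(yaw) Ry(pitch) Rx(roll)).
In Python, from station import ctrl gives the robot as it stands. The module is installed in compiled form; this text tells all that it offers.
- The arm moves only by the tool step_arm, never from a script. Its argument "deltas" is a list of rows, each an object with "dp": the shift along the tool's x, y, z scaled (see below), a list of three; "twist": the turn about the tool's z scaled (see below). In form: [{"dp": [tx, ty, tz], "twist": twist}, ...]. A call has 1 to 12 rows; each row shifts and turns the commanded pose from where the row before left it, along the tool's axes as they then stand; what a row does not reach is not made up. The controller multiplies each number of a shift by 0.04 m and each number of a turn by 4 degrees. A row lasts 1/10 s, in which the tool goes at most 50 mm and 8.59 degrees, less where a joint would pass 70% of its speed; a pose out of reach is approached as far as the arm can. A call with a number of a shift or a turn outside -1 to 1 is refused whole. A call with a gripper value outside its range is refused whole. "gripper" is the opening, from -1 (shut) to 1 (fully open), set as the call begins (left out, the last holds). The fingers move at their own pace and stop on an object; "squeeze" is the grip in N (left out, the last holds). Time passes only in rows, so rows that do not move let the fingers close. It gives the time, the measured TCP pose, the force, the opening and the grip force at its end, in the units of the state.
- ctrl.get_obs(): the state, without advancing time (a new reading comes with each control period).
- ctrl.camera(name): name is "side" or "top" or "wrist"; returns (picture, depth): 384x512x3 uint8, red, green, blue; 384x512 float32, m along the optical axis (not along the pixel's ray), 0 where there is no reading.
- ctrl.get_calibration(name): a dict with "fx", "fy", "cx", "cy" (pixels), "world_to_cam" (4x4, takes a point from world to camera coordinates); the wrist camera has in their place "hand_eye" (4x4, takes a point from camera to tool coordinates, whose origin is the TCP and whose axes are the flange's). Camera axes: x right, y down, z forward; pixel columns grow to the right and rows downward; lengths in m; the calibration is good to about 2 mm. A picture is of the moment at which its call begins: read the wrist's pose just before it. get_calibration takes no time and is no camera call.
- ctrl.hand_in(): hands the job in; it is judged then, once.
Trained networks look in the newest picture that a camera, given by its name, has taken for a name from the list of things; names that differ only in an ending like _2 or _b are one class to them, and where a whole thing is asked for, a point or a joint stands for the part that bears it (a point fixed in the world has none). Each returns a list of dicts, best first, with "conf" (0 to 1); they miss things now and then, are a little off and sometimes report something else, mostly with a low value. They report only what shows in the picture. A call takes as long as a camera call. They do not tell look-alikes from the thing itself.
- ctrl.spot_in(camera, label): "rect" ([left, top, right, bottom] as shares, 0 to 1, of the picture: columns of its width, rows of its height, round what is visible of it).
- ctrl.cut_out(camera, label): "pixels" (384x512 bool, what is visible of it) and "rect" ([left, top, right, bottom] as shares, 0 to 1, of the picture: columns of its width, rows of its height, round what is visible of it).
The state is a dict: "time_s": time; "qpos": joint angles; "joint_vel": joint speeds; "tau": joint torques, N m; "ee_pos": TCP position; "eef_rot": TCP orientation; "force": force on the tool from outside, world axes, zero at the start; "moment": the same for the moment, N m; "grip_width": finger opening in m; "grip_force": force on a finger pad.
Only numpy, scipy, OpenCV 4.12 (cv2) and the standard library are available. Lean on these libraries where they do the work, as an engineer would, in place of code of your own. Each camera call takes 0.05 s, during which the arm holds its last target. There are 200 camera calls.

TASK

Two look-alike kiln posts of different lengths lie on the bench. Sort them: stand each one upright in the one of the three trays whose end board is as high as the post is long, in front of the post already standing there, and push that row up together until it is closed tight against the end board. Set the posts down without dropping them, tip none of the standing ones over, and leave the third row, the clay disc, knife and cup where they are.

Things in the scene. Friction and masses are not known exactly. Their poses are not given: they have to be found in the camera images.
- short_post: loose kiln post of pale fired clay, a square bar 36 x 36 mm and 70 mm long with a 16 mm bore, at first lying on the table. Origin at its centre; x along its length (either end may stand uppermost). The two loose posts differ only in length: 70 and 100 mm
- long_post: loose kiln post of pale fired clay, a square bar 36 x 36 mm and 100 mm long with a 16 mm bore, at first lying on the table. Origin at its centre; x along its length (either end may stand uppermost). The two loose posts differ only in length: 70 and 100 mm
- short_tray: fixed wooden tray for a row of 70 mm posts. Origin: centre of its underside; x along the row. Floor top at z = 6 mm. Channel 44 mm wide (y), from x = -75 mm (open end, near the robot) to x = +75 mm, the inner face of the end board; side walls 5 mm thick, tops at z = 16 mm. End board 10 mm thick, 70 mm high above the floor like its posts; the trays differ only in this
- middle_tray: fixed wooden tray for a row of 85 mm posts. Origin: centre of its underside; x along the row. Floor top at z = 6 mm. Channel 44 mm wide (y), from x = -75 mm (open end, near the robot) to x = +75 mm, the inner face of the end board; side walls 5 mm thick, tops at z = 16 mm. End board 10 mm thick, 85 mm high above the floor like its posts; the trays differ only in this
- long_tray: fixed wooden tray for a row of 100 mm posts. Origin: centre of its underside; x along the row. Floor top at z = 6 mm. Channel 44 mm wide (y), from x = -75 mm (open end, near the robot) to x = +75 mm, the inner face of the end board; side walls 5 mm thick, tops at z = 16 mm. End board 10 mm thick, 100 mm high above the floor like its posts; the trays differ only in this
- short_standing: loose 70 mm kiln post, 36 x 36 mm, already standing in the tray for 70 mm posts, a little short of the end board. Origin at its centre, z along its length
- middle_standing: loose 85 mm kiln post, 36 x 36 mm, already standing in the tray for 85 mm posts, a little short of the end board. Origin at its centre, z along its length
- long_standing: loose 100 mm kiln post, 36 x 36 mm, already standing in the tray for 100 mm posts, a little short of the end board. Origin at its centre, z along its length
- clay_disc: bystander: grey clay disc, 124 mm across, 9 mm thick, on a sheet of cardboard; origin at the centre of its underside
- knife: bystander: knife with a yellow handle, 165 mm long, 18 mm wide, 14 mm high, lying on the table; origin on the table 5 mm from the middle of its length, x towards the blade
- cup: bystander: white paper cup with a wooden stick, 68 mm across, 117 mm high over the stick; origin at the centre of its underside
Things that resemble listed ones, but are neither listed nor needed, are in the scene too. What is shaped like the short_post but black or turquoise is not meant.

How it is judged:
By the outcome, as a careful person would: the job done as asked, in the order asked, and still so for the second after the job is handed in, with the robot touching nothing.
It also fails if it takes over 61 s, if anything falls off the work surface, if the arm or the gripper's body presses on something with over 40 N, if the wrist force passes 120 N, or if a joint passes its speed limit or range.

## Working session

There is one attempt and no reset: what is moved stays moved. The work goes in short steps, Python scripts to look and compute and a tool call to move; the robot and the scene stay as the last step left them, time stands still between calls to the robot, and variables do not carry over. Pictures are saved under pics/ and viewed, at most 10 in all, crops included, and the job is handed in when it is done.

Besides the shell and the picture viewer there is one more tool, called after ">>>" as a command line: name --argument value ..., lists and objects as JSON in quotes. step_arm: Moves the arm, as the interface text tells. Its arguments: {"type":"object","properties":{"deltas":{"type":"array"},"gripper":{"type":"number"},"squeeze":{"type":"number"}},"required":["deltas"]}

```bash
mkdir -p pics
cat > h.py <<'E'
import numpy as np, cv2
from station import ctrl
def pts(name, pic, dep, mask=None):
    c=ctrl.get_calibration(name)
    v,u=np.nonzero((dep>0)&(mask if mask is not None else True))
    z=dep[v,u]; p=np.c_[(u-c['cx'])/c['fx']*z,(v-c['cy'])/c['fy']*z,z,np.ones(len(z))]
    return (p@np.linalg.inv(c['world_to_cam']).T)[:,:3],u,v
E
python3 - <<'E'
from h import *
s=ctrl.get_obs(); print({k:np.round(v,3) for k,v in s.items()})
for n in("top","side"):
    pic,d=ctrl.camera(n); cv2.imwrite(f"pics/{n}0.png",pic[:,:,::-1]); np.savez(f"{n}0.npz",pic=pic,d=d)
    for l in("short_post","long_post","short_tray","middle_tray","long_tray","short_standing","middle_standing","long_standing","clay_disc","knife","cup"):
        for r in ctrl.cut_out(n,l)[:5]:
            p,u,v=pts(n,pic,d,r["pixels"])
            if len(p)<5: continue
            x0,y0,x1,y1=np.array(r["rect"])*[512,384,512,384]
            q=np.percentile(p,[3,50,97],axis=0)
            print(n,l,round(r["conf"],2),np.round([x0,y0,x1,y1]).astype(int).tolist(),np.round(q*1000).astype(int).tolist())
E
```

```text
{'time_s': np.float64(0.0), 'qpos': array([-1.201,  0.3  ,  1.522, -0.   ,  1.321, -0.067]), 'joint_vel': array([ 0.001,  0.001,  0.   , -0.001,  0.   ,  0.   ]), 'tau': array([-1.0000e-03, -5.3181e+01, -3.5274e+01,  7.1000e-02,  2.4000e-02,
       -0.0000e+00]), 'ee_pos': array([ 0.233, -0.498,  0.205]), 'eef_rot': array([-3.14 , -0.   ,  0.437]), 'force': array([ 0.177, -0.859,  0.1  ]), 'moment': array([ 0.034,  0.006, -0.036]), 'grip_force': np.float64(0.0), 'grip_width': np.float64(0.094)}
top short_post 0.91 [394, 173, 430, 198] [[567, -441, 1], [589, -402, 36], [612, -371, 40]]
top short_post 0.81 [354, 242, 388, 273] [[392, -337, 0], [419, -301, 36], [445, -268, 40]]
top short_post 0.79 [357, 190, 377, 219] [[511, -322, 3], [543, -297, 36], [576, -276, 40]]
top short_post 0.66 [390, 223, 427, 246] [[451, -431, 5], [473, -394, 36], [495, -362, 40]]
top long_post 0.83 [296, 183, 324, 224] [[507, -181, 19], [550, -154, 36], [595, -128, 40]]
top short_tray 0.82 [150, 187, 186, 254] [[436, 167, 3], [495, 196, 8], [584, 225, 77]]
top middle_tray 0.77 [95, 184, 141, 250] [[445, 290,
[... 1327 characters left out ...]
.71 [204, 125, 256, 164] [[442, 284, 2], [506, 325, 12], [598, 360, 90]]
side long_tray 0.76 [222, 153, 281, 211] [[499, 33, 0], [586, 70, 11], [656, 115, 104]]
side short_standing 0.71 [236, 152, 250, 177] [[534, 185, 13], [552, 192, 51], [571, 219, 76]]
side middle_standing 0.61 [229, 126, 246, 151] [[530, 309, 31], [549, 316, 67], [569, 345, 92]]
side long_standing 0.85 [257, 162, 272, 200] [[587, 59, 15], [607, 65, 69], [628, 94, 107]]
side clay_disc 0.84 [312, 262, 370, 307] [[682, -317, 4], [736, -268, 11], [789, -210, 14]]
side knife 0.63 [193, 215, 258, 223] [[435, -23, 2], [492, -17, 10], [580, -5, 15]]
side cup 0.65 [310, 154, 334, 193] [[735, 77, 0], [761, 91, 59], [795, 145, 92]]
```

View pics/top0.png

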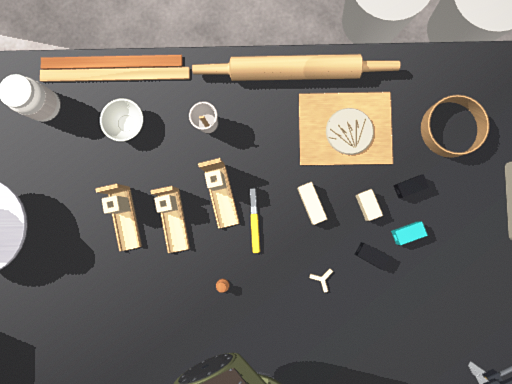

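View pics/side0.png

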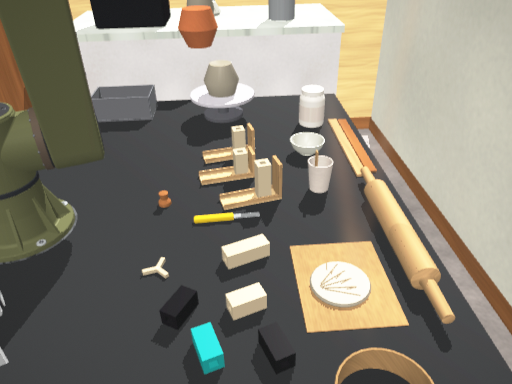

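The pale posts are at top px (367,204) → short, and (312,203) → long. The look-alikes are black at (411,187) and (377,257), and turquoise at (409,234), so they are ruled out by colour. Next I fit poses by rectangle and check one enlarged crop.

Run:
```python
from h import *
f=np.load("top0.npz"); pic,d=f["pic"],f["d"]
cv2.imwrite("pics/crop1.png",cv2.resize(pic[90:270,85:445,::-1],(800,400),interpolation=cv2.INTER_CUBIC))
ctrl.camera("top")
def rect(p):
    (cx,cy),(w,h),a=cv2.minAreaRect((p[:,:2]*1000).astype(np.float32))
    a=a if w>h else a+90; a=(a+90)%180-90
    return np.round([cx,cy,max(w,h),min(w,h),a],1).tolist(),len(p)
P,u,v=pts("top",pic,d); C=pic[v,u].astype(int)
def sel(x0,x1,y0,y1,z0,z1): return P[(P[:,0]>x0)&(P[:,0]<x1)&(P[:,1]>y0)&(P[:,1]<y1)&(P[:,2]>z0)&(P[:,2]<z1)]
print("long",rect(sel(.48,.63,-.22,-.1,.030,.045)))
print("short",rect(sel(.49,.60,-.345,-.25,.030,.045)))
for n,b,t in(("S",(.40,.62,.14,.25),.07),("M",(.40,.62,.27,.38),.085),("L",(.47,.68,.02,.13),.10)):
    q=sel(*b,.003,.02); print(n,"tray low",rect(q))
    q=sel(*b,t-.003,t+.013); print(n," high all",rect(q), np.median(q[:,2]))
    # standing top vs board: project on tray axis
    a=np.deg2rad(rect(sel(*b,.003,.13))[0][4]); ax=np.array([np.cos(a),np.sin(a)])
    (c,_)=rect(sel(*b,.003,.13)); print("  whole",c)
    s=(q[:,:2]-np.array(c[:2])/1000)@ax; print("  s hist",np.histogram(s,bins=np.arange(-.02,.1,.005))[0].tolist())
```

```text
long ([549.9, -156.2, 99.5, 36.0, 21.5], 583)
short ([544.0, -299.9, 70.1, 37.0, 20.7], 424)
S tray low ([510.3, 194.8, 219.0, 109.8, 0.2], 1233)
S  high all ([561.9, 208.3, 56.4, 54.4, 11.3], 302) 0.07637819949338248
  whole [510.3, 194.8, 219.0, 109.8, 0.2]
  s hist [0, 0, 0, 0, 0, 0, 0, 0, 16, 36, 27, 19, 22, 23, 30, 21, 5, 19, 41, 32, 11, 0, 0]
M tray low ([510.2, 323.8, 217.7, 108.8, -0.6], 1230)
M  high all ([563.7, 336.6, 64.0, 54.1, 10.0], 329) 0.0912084735096712
  whole [510.2, 323.8, 217.7, 108.8, -0.6]
  s hist [0, 0, 0, 0, 0, 0, 0, 0, 19, 33, 31, 22, 26, 41, 31, 16, 0, 3, 21, 38, 33, 15, 0]
L tray low ([575.0, 75.4, 208.5, 109.9, -0.4], 1120)
L  high all ([619.9, 86.1, 63.5, 53.1, 12.1], 312) 0.10630154160441113
  whole [575.0, 75.4, 208.5, 109.9, -0.4]
  s hist [0, 0, 0, 0, 0, 0, 15, 30, 29, 19, 19, 21, 32, 33, 4, 1, 21, 35, 33, 18, 2, 0, 0]
```

View pics/crop1.png

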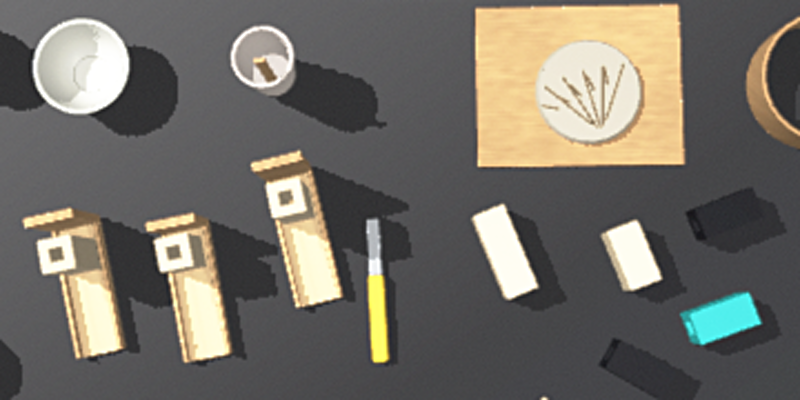

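The crop shows the pale long post at crop px (505,252) and the pale short one at (632,257), with lengths measured at 99.5 and 70.1 mm. The tray board heights 70/85/100 are confirmed. I'll refine the tray axes.

Run:
```python
from h import *
f=np.load("top0.npz"); pic,d=f["pic"],f["d"]
P,u,v=pts("top",pic,d); C=pic[v,u].astype(int)
ok=(C.max(1)>110)
def rect(p):
    (cx,cy),(w,h),a=cv2.minAreaRect((p[:,:2]*1000).astype(np.float32))
    a=a if w>h else a+90; a=(a+90)%180-90
    return np.array([cx,cy,max(w,h),min(w,h),a])
for n,b,t in(("S",(.40,.62,.14,.25),.076),("M",(.40,.62,.27,.38),.091),("L",(.47,.68,.02,.13),.106)):
    m=(P[:,0]>b[0])&(P[:,0]<b[1])&(P[:,1]>b[2])&(P[:,1]<b[3])
    lo=P[m&ok&(P[:,2]>.004)&(P[:,2]<.022)]; hi=P[m&(abs(P[:,2]-t)<.005)]
    print(n,"low",rect(lo).round(1))
    a=np.deg2rad(11.5); ax=np.array([np.cos(a),np.sin(a)])
    s=hi[:,:2]@ax; smax=s.max(); B=hi[s>smax-.012]; S=hi[(s<smax-.0125)]
    wb=rect(B); print("  board",wb.round(1),"standing",rect(S).round(1), "front s of standing",np.percentile(s,1).round(4),"board s max",smax.round(4), "gap test",np.sort(s)[np.argmax(np.diff(np.sort(s)))].round(4),np.diff(np.sort(s)).max().round(4))
```

```text
S low [514.5 203.8 168.7  62.8  10.5]
  board [584.1 213.   54.   10.4 -79.3] standing [551.3 208.9  36.6  36.  -78.3] front s of standing 0.5643 board s max 0.6204 gap test 0.6 0.0099
M low [515.8 327.9 159.2  59.8  12.5]
  board [590.1 341.5  54.2  10.4 -77.1] standing [550.2 332.   36.5  35.9 -79.7] front s of standing 0.5875 board s max 0.6514 gap test 0.6233 0.0175
L low [568.1  73.9 150.4  55.9  13.8]
  board [645.7  91.7  53.   10.6 -76.9] standing [606.8  82.2  36.6  36.2 -77.5] front s of standing 0.5932 board s max 0.6564 gap test 0.6291 0.0162
```

>>> step_arm --deltas '[{"dp": [0.9,-0.2,0],"twist": 1},{"dp": [0.9,-0.2,0],"twist": 1},{"dp": [0.9,-0.2,0],"twist": 0}]' --gripper 0.5 --squeeze 8

```text
time_s: 1.55
ee_pos: [0.3255, -0.4365, 0.2056]
eef_rot: [3.141, -0.0, 0.294]
force: [-0.3, -0.5, 0.2]
grip_width: 0.0737
grip_force: 0.0
```

>>> step_arm --deltas '[{"dp": [0,0,0],"twist": -0.96},{"dp": [0.83,-0.18,0.2]},{"dp": [0.83,-0.18,0.4]},{"dp": [0.83,-0.18,0.5]},{"dp": [0.83,-0.18,0.5]},{"dp": [0.83,-0.18,0.5]},{"dp": [0.83,-0.18,0.5]},{"dp": [0.81,-0.18,0.5]},{"dp": [0,0,0]},{"dp": [0,0,0]}]'

```text
invalid input at $.deltas[1]: expected keys dp, twist
```

Run:
```python
from h import *
s=ctrl.get_obs(); print(s["ee_pos"],s["eef_rot"],s["grip_width"])
pic,d=ctrl.camera("wrist"); c=ctrl.get_calibration("wrist")
from scipy.spatial.transform import Rotation as R
cv2.imwrite("pics/w1.png",pic[:,:,::-1])
T=np.eye(4); T[:3,:3]=R.from_euler("xyz",s["eef_rot"]).as_matrix(); T[:3,3]=s["ee_pos"]
v,u=np.nonzero(d>0); z=d[v,u]
p=(np.c_[(u-c['cx'])/c['fx']*z,(v-c['cy'])/c['fy']*z,z,np.ones(len(z))]@(T@c["hand_eye"]).T)[:,:3]
q=p[(p[:,2]>.028)&(p[:,2]<.045)&(abs(p[:,0]-.544)<.07)&(abs(p[:,1]+.3)<.06)]
print(len(q),cv2.minAreaRect((q[:,:2]*1000).astype(np.float32)),np.median(q[:,2]))
```

```text
[ 0.32551612 -0.43647441  0.20557978] [ 3.14145949e+00 -7.98283175e-05  2.93928689e-01] 0.07372664897906898
1 ((476.6606140136719, -359.97894287109375), (0.0, 0.0), 0.0) 0.03560315648427903
```

View pics/w1.png

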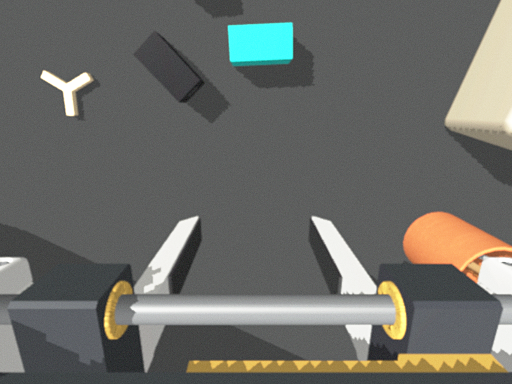

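The move was refused because every row needs a twist. The wrist view shows only the black and turquoise decoys at (168,66) and (260,42).

>>> step_arm --deltas '[{"dp": [0,0,0],"twist": -0.96},{"dp": [0.83,-0.18,0.2],"twist": 0},{"dp": [0.83,-0.18,0.4],"twist": 0},{"dp": [0.83,-0.18,0.5],"twist": 0},{"dp": [0.83,-0.18,0.5],"twist": 0},{"dp": [0.83,-0.18,0.5],"twist": 0},{"dp": [0.83,-0.18,0.5],"twist": 0},{"dp": [0.81,-0.18,0.5],"twist": 0},{"dp": [0,0,0],"twist": 0},{"dp": [0,0,0],"twist": 0}]'

```text
time_s: 2.6
ee_pos: [0.5232, -0.3074, 0.081]
eef_rot: [-3.141, 0.001, 0.365]
force: [-0.4, 0.0, 0.0]
grip_width: 0.0702
grip_force: 0.0
```

```bash
cat >> h.py <<'E'
from scipy.spatial.transform import Rotation as R
def wrist():
    s=ctrl.get_obs(); pic,d=ctrl.camera("wrist"); c=ctrl.get_calibration("wrist")
    T=np.eye(4); T[:3,:3]=R.from_euler("xyz",s["eef_rot"]).as_matrix(); T[:3,3]=s["ee_pos"]
    v,u=np.nonzero(d>0); z=d[v,u]
    p=(np.c_[(u-c['cx'])/c['fx']*z,(v-c['cy'])/c['fy']*z,z,np.ones(len(z))]@(T@c["hand_eye"]).T)[:,:3]
    return s,pic,p
E
python3 - <<'E'
from h import *
s,pic,p=wrist()
print(s["ee_pos"],s["eef_rot"],s["grip_width"])
q=p[(p[:,2]>.028)&(p[:,2]<.045)&(abs(p[:,0]-.544)<.07)&(abs(p[:,1]+.3)<.06)]
r=cv2.minAreaRect((q[:,:2]*1000).astype(np.float32)) ; print(len(q),r,np.median(q[:,2]))
E
```

```text
[ 0.52320189 -0.30735828  0.0809969 ] [-3.14081915e+00  6.66088537e-04  3.65398351e-01] 0.07022478122458217
3742 ((520.4783935546875, -312.0124816894531), (124.77264404296875, 43.580291748046875), 27.896411895751953) 0.03539505665645004
```

>>> step_arm --deltas '[{"dp": [0,0,0.8],"twist": 0},{"dp": [0,0,0.8],"twist": 0},{"dp": [0,0,0.3],"twist": 0},{"dp": [0,0,0],"twist": 0}]'

```text
time_s: 3.05
ee_pos: [0.5223, -0.3081, 0.0049]
eef_rot: [-3.14, 0.001, 0.363]
force: [0.0, 0.2, 0.1]
grip_width: 0.0704
grip_force: 0.0
```

>>> step_arm --deltas '[{"dp": [0,0,0],"twist": 0},{"dp": [0,0,0],"twist": 0},{"dp": [0,0,0],"twist": 0},{"dp": [0,0,0],"twist": 0},{"dp": [0,0,0],"twist": 0},{"dp": [0,0,0],"twist": 0}]' --gripper -1 --squeeze 6

```text
time_s: 3.65
ee_pos: [0.5234, -0.3078, 0.0059]
eef_rot: [3.141, -0.0, 0.364]
force: [-1.1, 1.0, 4.2]
grip_width: 0.0361
grip_force: 6.0
```

>>> step_arm --deltas '[{"dp": [0.1,0,-0.18],"twist": 0},{"dp": [0.11,0,-0.18],"twist": 0},{"dp": [0.15,0,-0.15],"twist": 0},{"dp": [0.15,0,-0.15],"twist": 0},{"dp": [0.18,0,-0.11],"twist": 0},{"dp": [0.18,0,-0.11],"twist": 0},{"dp": [0.2,0,-0.06],"twist": 0},{"dp": [0.2,0,-0.06],"twist": 0},{"dp": [0,0,0],"twist": 0}]'

```text
time_s: 4.55
ee_pos: [0.5716, -0.2891, 0.0456]
eef_rot: [3.141, -0.0, 0.365]
force: [0.1, 0.3, -2.4]
grip_width: 0.0362
grip_force: 6.0
```

Run:
```python
from h import *
pic,d=ctrl.camera("side"); cv2.imwrite("pics/s1.png",cv2.resize(pic[200:350,150:350,::-1],(800,600),interpolation=cv2.INTER_CUBIC))
```

```text
(no output)
```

View pics/s1.png

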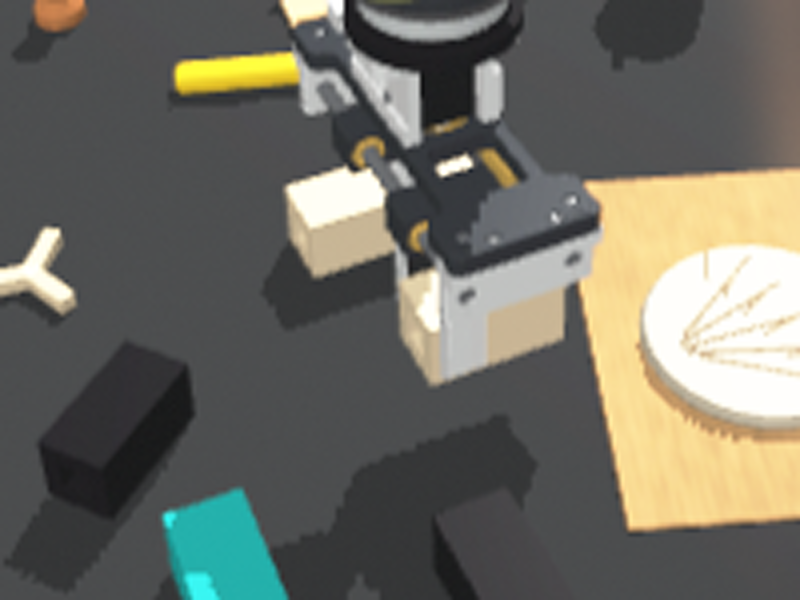

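The post (crop (485,330)) was lifted horizontally, so pad friction resists rotation. I'll lower it and loosen to 3 N so it swings.

>>> step_arm --deltas '[{"dp": [0,0,0.3],"twist": 0},{"dp": [0,0,0.3],"twist": 0},{"dp": [0,0,0],"twist": 0}]'

```text
time_s: 4.9
ee_pos: [0.5692, -0.2891, 0.0186]
eef_rot: [-3.138, 0.003, 0.364]
force: [0.2, 0.7, -1.7]
grip_width: 0.0361
grip_force: 6.0
```

>>> step_arm --deltas '[{"dp": [0,0,0],"twist": 0},{"dp": [0,0,0],"twist": 0},{"dp": [0,0,0],"twist": 0},{"dp": [0,0,0],"twist": 0}]' --squeeze 3

```text
time_s: 5.3
ee_pos: [0.5708, -0.2897, 0.0218]
eef_rot: [3.141, -0.0, 0.364]
force: [-0.5, 0.4, -2.2]
grip_width: 0.036
grip_force: 3.0
```

```bash
cat >> h.py <<'E'
def heldpose(zmin=.004):
    # side-camera points on the held post, in tool-aligned frame about grasp point (along tool x, z)
    s=ctrl.get_obs(); pic,d=ctrl.camera("side"); P,u,v=pts("side",pic,d)
    C=pic[v,u].astype(int); y=s["eef_rot"][2]
    e=P-s["ee_pos"]; a=e[:,0]*np.cos(y)+e[:,1]*np.sin(y); b=e[:,0]*np.sin(y)-e[:,1]*np.cos(y)
    m=(abs(a)<.11)&(abs(b)<.03)&(P[:,2]>zmin)&(P[:,2]<s["ee_pos"][2]+.06)&(C[:,0]-C[:,2]>15)&(C[:,0]>90)
    m&=b>.008
    q=np.c_[a,P[:,2]][m]*1000
    print("n",len(q),"rect (x tool,z world)",np.round(cv2.minAreaRect(q.astype(np.float32))[0],1),np.round(cv2.minAreaRect(q.astype(np.float32))[1],1),round(cv2.minAreaRect(q.astype(np.float32))[2],1),"min/max",q.min(0).round(),q.max(0).round())
    return pic
E
python3 - <<'E'
from h import *
print(ctrl.get_obs()["force"])
heldpose()
E
```

```text
[-0.51006829  0.44659881 -2.18524286]
n 380 rect (x tool,z world) [46.9 19.9] [ 38.6 127.6] 75.8 min/max [-18.   4.] [109.  54.]
```

```bash
cat > hp.py <<'E'
from h import *
def prof():
    s=ctrl.get_obs(); pic,d=ctrl.camera("side"); P,u,v=pts("side",pic,d); C=pic[v,u].astype(int); y=s["eef_rot"][2]
    e=P-s["ee_pos"]; a=e[:,0]*np.cos(y)+e[:,1]*np.sin(y); b=e[:,0]*np.sin(y)-e[:,1]*np.cos(y)
    m=(b>.009)&(b<.026)&(P[:,2]>.002)&(P[:,2]<s["ee_pos"][2]+.09)&(C[:,0]-C[:,2]>12)
    for k in np.arange(-.06,.10,.01):
        q=P[m&(a>=k)&(a<k+.01),2]*1000
        if len(q)>2: print(round(k*1000),len(q),q.min().round(),q.max().round())
prof()
E
python3 hp.py
```

```text
-20 61 16.0 50.0
-10 27 13.0 53.0
0 6 13.0 17.0
10 36 9.0 46.0
20 70 4.0 45.0
30 61 3.0 42.0
40 62 3.0 39.0
50 31 6.0 37.0
70 3 2.0 2.0
80 23 2.0 5.0
90 22 2.0 4.0
```

At 3 N it tilted only to about 15° and still hangs. I'll set it back down and regrip at the very end, with a small pad patch and a longer lever, so gravity turns it.

>>> step_arm --deltas '[{"dp": [0,0,0.2],"twist": 0},{"dp": [0,0,0.17],"twist": 0},{"dp": [0,0,0],"twist": 0},{"dp": [0,0,0],"twist": 0}]'

```text
time_s: 5.8
ee_pos: [0.5704, -0.2894, 0.0061]
eef_rot: [-3.141, 0.001, 0.364]
force: [0.1, -0.5, -0.9]
grip_width: 0.0362
grip_force: 3.0
```

>>> step_arm --deltas '[{"dp": [0,0,0],"twist": 0},{"dp": [0,0,0],"twist": 0},{"dp": [0,0,0],"twist": 0},{"dp": [-0.3,0,-0.25],"twist": 0},{"dp": [0,0,0],"twist": 0}]' --gripper 0.1

```text
time_s: 6.3
ee_pos: [0.5588, -0.2948, 0.0182]
eef_rot: [3.14, -0.001, 0.363]
force: [0.7, -0.7, 0.1]
grip_width: 0.0518
grip_force: 0.0
```

```bash
python3 - <<'E'
from h import *
s=ctrl.get_obs(); print(s["ee_pos"],s["grip_width"],s["force"])
E
python3 hp.py
```

```text
[ 0.55884776 -0.29483761  0.01824484] 0.05178926020279966 [ 0.65989249 -0.67025199  0.0614658 ]
-10 4 2.0 31.0
20 63 2.0 37.0
30 60 4.0 37.0
40 60 2.0 36.0
50 57 2.0 36.0
60 49 2.0 36.0
90 18 2.0 6.0
```

>>> step_arm --deltas '[{"dp": [0,0,0],"twist": 0},{"dp": [0,0,0],"twist": 0},{"dp": [0,0,0],"twist": 0},{"dp": [0,0,0],"twist": 0},{"dp": [0.05,0,-0.25],"twist": 0},{"dp": [0.1,0,-0.25],"twist": 0},{"dp": [0.15,0,-0.25],"twist": 0},{"dp": [0.2,0,-0.2],"twist": 0},{"dp": [0,0,0],"twist": 0}]' --gripper -1 --squeeze 3

```text
time_s: 7.25
ee_pos: [0.5797, -0.2866, 0.0565]
eef_rot: [3.139, -0.002, 0.365]
force: [-0.9, -1.1, 3.0]
grip_width: 0.0361
grip_force: 3.0
```

```bash
python3 hp.py
```

```text
-20 42 43.0 60.0
-10 57 32.0 86.0
0 48 22.0 53.0
10 74 12.0 61.0
20 86 3.0 60.0
30 84 2.0 50.0
40 43 12.0 39.0
50 13 20.0 31.0
70 22 2.0 5.0
80 22 2.0 5.0
90 30 2.0 12.0
```

>>> step_arm --deltas '[{"dp": [0.15,0,-0.03],"twist": 0},{"dp": [0.15,0,-0.03],"twist": 0},{"dp": [0.15,0,-0.02],"twist": 0},{"dp": [0.15,0,0],"twist": 0},{"dp": [0.15,0,0],"twist": 0},{"dp": [0,0,0],"twist": 0}]'

```text
time_s: 7.9
ee_pos: [0.6069, -0.2757, 0.0577]
eef_rot: [3.141, -0.0, 0.365]
force: [0.3, -1.3, 3.2]
grip_width: 0.0359
grip_force: 3.0
```

```bash
python3 hp.py
```

```text
-30 28 51.0 68.0
-20 75 32.0 72.0
-10 103 6.0 111.0
0 88 3.0 51.0
10 74 4.0 54.0
20 41 10.0 44.0
30 3 13.0 16.0
40 18 2.0 4.0
50 18 2.0 5.0
60 25 2.0 12.0
70 7 5.0 13.0
80 8 11.0 13.0
90 23 10.0 14.0
```

>>> step_arm --deltas '[{"dp": [0.13,0,0],"twist": 0},{"dp": [0.13,0,0.01],"twist": 0},{"dp": [0.13,0,0.02],"twist": 0},{"dp": [0.12,0,0.03],"twist": 0},{"dp": [0,0,0.04],"twist": 0},{"dp": [0,0,0],"twist": 0}]'

```text
time_s: 8.55
ee_pos: [0.6255, -0.2686, 0.0539]
eef_rot: [3.142, -0.001, 0.364]
force: [1.2, -0.5, 1.6]
grip_width: 0.0359
grip_force: 3.0
```

```bash
python3 hp.py
python3 - <<'E'
from h import *
pic,d=ctrl.camera("side"); cv2.imwrite("pics/s2.png",cv2.resize(pic[200:350,180:380,::-1],(800,600),interpolation=cv2.INTER_CUBIC))
E
```

```text
-30 78 16.0 71.0
-20 132 2.0 72.0
-10 100 2.0 107.0
0 72 3.0 48.0
10 38 2.0 49.0
20 21 2.0 4.0
30 24 2.0 5.0
40 29 2.0 12.0
50 5 7.0 12.0
60 6 10.0 12.0
70 19 10.0 14.0
80 15 10.0 14.0
90 10 11.0 14.0
```

View pics/s2.png

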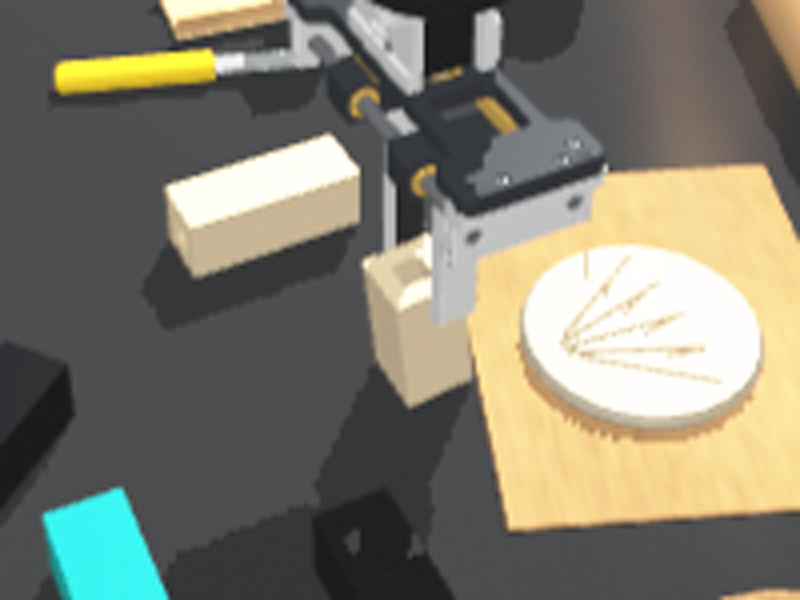

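The post (crop (415,320)) stands within a few degrees of upright. I'll nudge it, release, then regrip it centred and deeper.

>>> step_arm --deltas '[{"dp": [0.08,0,0.02],"twist": 0},{"dp": [0,0,0.02],"twist": 0},{"dp": [0,0,0],"twist": 0}]'

```text
time_s: 8.95
ee_pos: [0.6284, -0.2676, 0.0524]
eef_rot: [3.141, -0.0, 0.364]
force: [2.0, 1.0, 2.0]
grip_width: 0.0363
grip_force: 3.0
```

>>> step_arm --deltas '[{"dp": [0,0,0],"twist": 0},{"dp": [0,0,0],"twist": 0},{"dp": [0,0,0],"twist": 0},{"dp": [0,0,0],"twist": 0}]' --gripper 0.2

```text
time_s: 9.35
ee_pos: [0.6281, -0.2677, 0.0521]
eef_rot: [-3.141, 0.0, 0.364]
force: [-0.0, -0.5, 0.2]
grip_width: 0.0564
grip_force: 0.0
```

```bash
python3 hp.py|head -8
python3 - <<'E'
from h import *
s,pic,p=wrist(); e=p-s["ee_pos"]; y=s["eef_rot"][2]
a=e[:,0]*np.cos(y)+e[:,1]*np.sin(y); b=e[:,0]*np.sin(y)-e[:,1]*np.cos(y)
m=(abs(p[:,2]-.07)<.006)&(abs(b)<.019)&(abs(a)<.06)
print(s["ee_pos"],m.sum(),np.percentile(a[m],[1,50,99]).round(4) if m.sum() else"",np.percentile(b[m],[1,99]).round(4),np.median(p[m,2]))
E
```

```text
-30 81 2.0 70.0
-20 116 4.0 72.0
-10 107 2.0 70.0
0 52 2.0 34.0
10 31 2.0 34.0
20 15 2.0 5.0
30 18 2.0 6.0
40 30 2.0 12.0
[ 0.62810511 -0.26771685  0.05216143] 2734 [-0.0224 -0.0028  0.0137] [-0.0181  0.0171] 0.06931366677952931
```

>>> step_arm --deltas '[{"dp": [-0.12,0,0],"twist": 0},{"dp": [0,0,0.35],"twist": 0},{"dp": [0,0,0.33],"twist": 0},{"dp": [0,0,0],"twist": 0}]'

```text
time_s: 9.85
ee_pos: [0.6224, -0.2687, 0.0219]
eef_rot: [-3.138, 0.003, 0.364]
force: [0.1, -0.4, 1.0]
grip_width: 0.0563
grip_force: 0.0
```

>>> step_arm --deltas '[{"dp": [0,0,0],"twist": 0},{"dp": [0,0,0],"twist": 0},{"dp": [0,0,0],"twist": 0},{"dp": [0,0,0],"twist": 0},{"dp": [0,0,-0.4],"twist": 0},{"dp": [0,0,-0.8],"twist": 0},{"dp": [0,0,-0.8],"twist": 0.84},{"dp": [0,0,-0.8],"twist": 0.85},{"dp": [0,0,-0.4],"twist": 0.85},{"dp": [0,0,0],"twist": 0}]' --gripper -1 --squeeze 20

```text
time_s: 10.85
ee_pos: [0.6246, -0.2698, 0.157]
eef_rot: [3.138, -0.004, 0.186]
force: [0.2, -0.3, -2.1]
grip_width: 0.036
grip_force: 20.0
```

>>> step_arm --deltas '[{"dp": [-0.05,-0.5,0],"twist": 0},{"dp": [-0.05,-0.95,0],"twist": 0},{"dp": [-0.05,-0.95,0],"twist": 0},{"dp": [-0.05,-0.95,0],"twist": 0},{"dp": [-0.05,-0.95,0],"twist": 0},{"dp": [-0.05,-0.95,0],"twist": 0},{"dp": [-0.05,-0.95,0],"twist": 0},{"dp": [-0.05,-0.95,0],"twist": 0},{"dp": [-0.05,-0.95,0],"twist": 0},{"dp": [-0.05,-0.95,0],"twist": 0},{"dp": [-0.05,-0.95,0],"twist": 0},{"dp": [-0.07,-0.95,0],"twist": 0}]'

```text
time_s: 12.05
ee_pos: [0.5169, 0.1577, 0.1524]
eef_rot: [3.142, 0.001, 0.189]
force: [-0.6, 0.7, -2.1]
grip_width: 0.036
grip_force: 20.0
```

>>> step_arm --deltas '[{"dp": [0,-0.9,0],"twist": 0},{"dp": [0,-0.21,0],"twist": 0},{"dp": [0,0,0],"twist": 0},{"dp": [0,0,0],"twist": 0}]'

```text
time_s: 12.45
ee_pos: [0.5097, 0.1991, 0.1526]
eef_rot: [3.141, 0.001, 0.187]
force: [0.7, 0.2, -1.5]
grip_width: 0.0361
grip_force: 20.0
```

Run:
```python
from h import *
s,pic,p=wrist(); cv2.imwrite("pics/w2.png",pic[:,:,::-1]); print(s["ee_pos"],s["eef_rot"],s["force"])
np.save("w2.npy",p)
for z0,z1 in((.004,.008),(.013,.018),(.073,.079)):
    q=p[(p[:,2]>z0)&(p[:,2]<z1)&(abs(p[:,0]-.51)<.12)&(abs(p[:,1]-.2)<.06)]
    if len(q)>5: print(z0,len(q),np.round(cv2.minAreaRect((q[:,:2]*1000).astype(np.float32))[0],1),np.round(cv2.minAreaRect((q[:,:2]*1000).astype(np.float32))[1],1),cv2.minAreaRect((q[:,:2]*1000).astype(np.float32))[2])
```

```text
[0.50973802 0.19913436 0.15264214] [3.14124952e+00 7.36625205e-04 1.87359304e-01] [ 0.74897753  0.17132201 -1.4641489 ]
0.004 1249 [534.4 204.1] [83.9 44.1] 10.587508201599121
0.013 581 [536.  204.4] [81.3 54.1] 10.688833236694336
0.073 2036 [560.3 209. ] [55.9 53.4] 10.71849250793457
```

View pics/w2.png

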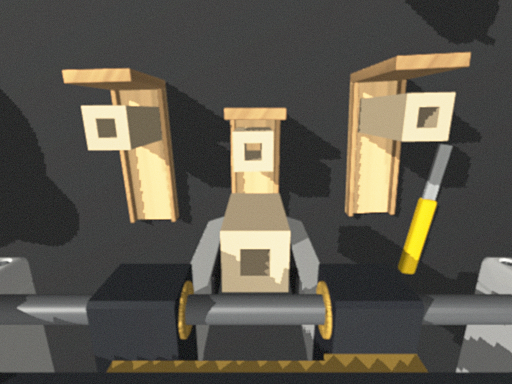

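The wrist view shows the held post (255,250) lined up with the middle, short tray, with its standing post at (253,150) and the long tray on the right. Lateral error is below 1 mm and the gap about 5 mm. Lowering now.

>>> step_arm --deltas '[{"dp": [-0.08,0,0.6],"twist": 0},{"dp": [0,0,0.8],"twist": 0},{"dp": [0,0,0.8],"twist": 0},{"dp": [0,0,0.5],"twist": 0},{"dp": [0,0,0.2],"twist": 0},{"dp": [0,0,0],"twist": 0},{"dp": [0,0,0],"twist": 0}]'

```text
time_s: 13.2
ee_pos: [0.5073, 0.1991, 0.0381]
eef_rot: [-3.141, -0.001, 0.186]
force: [0.2, -0.3, -1.6]
grip_width: 0.0358
grip_force: 20.0
```

>>> step_arm --deltas '[{"dp": [0,0,0.05],"twist": 0},{"dp": [0,0,0.05],"twist": 0},{"dp": [0,0,0],"twist": 0}]'

```text
time_s: 13.5
ee_pos: [0.5066, 0.1994, 0.0332]
eef_rot: [-3.142, -0.0, 0.187]
force: [-0.5, -0.0, -1.3]
grip_width: 0.0357
grip_force: 20.0
```

>>> step_arm --deltas '[{"dp": [0,0,0.04],"twist": 0},{"dp": [0,0,0],"twist": 0},{"dp": [0,0,0],"twist": 0}]'

```text
time_s: 13.8
ee_pos: [0.5066, 0.1995, 0.0315]
eef_rot: [-3.142, -0.0, 0.187]
force: [0.6, 0.5, -1.3]
grip_width: 0.0361
grip_force: 20.0
```

>>> step_arm --deltas '[{"dp": [0,0,0.04],"twist": 0},{"dp": [0,0,0],"twist": 0},{"dp": [0,0,0],"twist": 0}]'

```text
time_s: 14.1
ee_pos: [0.507, 0.1995, 0.0313]
eef_rot: [-3.142, -0.001, 0.187]
force: [-6.1, -2.0, 15.5]
grip_width: 0.0355
grip_force: 20.0
```

>>> step_arm --deltas '[{"dp": [0,0,-0.03],"twist": 0},{"dp": [0,0,0],"twist": 0},{"dp": [0,0,0],"twist": 0},{"dp": [0,0,0],"twist": 0},{"dp": [0,0,0],"twist": 0}]' --gripper 0.1

```text
time_s: 14.6
ee_pos: [0.5066, 0.1994, 0.0309]
eef_rot: [3.142, 0.0, 0.187]
force: [-0.4, -0.5, -0.2]
grip_width: 0.0516
grip_force: 0.0
```

>>> step_arm --deltas '[{"dp": [0,0,-0.4],"twist": 0},{"dp": [0,0,-0.6],"twist": 0},{"dp": [0,0,-0.6],"twist": 0},{"dp": [-0.45,0,0],"twist": 0},{"dp": [-0.45,0,0],"twist": 0},{"dp": [0,0,0],"twist": 0},{"dp": [0,0,0],"twist": 0}]'

```text
time_s: 15.3
ee_pos: [0.4717, 0.1929, 0.0953]
eef_rot: [-3.142, -0.001, 0.187]
force: [0.4, -1.2, -0.4]
grip_width: 0.0514
grip_force: 0.0
```

>>> step_arm --deltas '[{"dp": [0,0,0],"twist": 0},{"dp": [0,0,0],"twist": 0},{"dp": [0,0,0],"twist": 0},{"dp": [0,0,0],"twist": 0},{"dp": [0,0,0],"twist": 0}]' --gripper -1

```text
time_s: 15.8
ee_pos: [0.4713, 0.1927, 0.095]
eef_rot: [3.142, 0.0, 0.187]
force: [-0.7, 1.0, 0.7]
grip_width: 0.0149
grip_force: 0.0
```

```bash
cat > tr.py <<'E'
from h import *
import sys
def tops(cx,cy,yaw,zt):
    pic,d=ctrl.camera("top"); P,u,v=pts("top",pic,d); ax=np.array([np.cos(yaw),np.sin(yaw)])
    e=P[:,:2]-[cx,cy]; a=e@ax; b=e@[-ax[1],ax[0]]
    m=(abs(P[:,2]-zt)<.006)&(abs(a)<.1)&(abs(b)<.03); 
    print("top-view s at height",[(int(k*1000),int(((a[m]>=k)&(a[m]<k+.004)).sum())) for k in np.arange(-.06,.09,.004)])
    return a,b,m,P
if __name__=="__main__": tops(*map(float,sys.argv[1:]))
E
python3 - <<'E'
from h import *
s=ctrl.get_obs();print(s["ee_pos"],s["grip_width"])
s,pic,p=wrist(); yaw=.186; e=p[:,:2]-[.5042,.1985]; a=e@[np.cos(yaw),np.sin(yaw)]; b=e@[-np.sin(yaw),np.cos(yaw)]
m=(abs(p[:,2]-.076)<.006)&(abs(a)<.09)&(abs(b)<.025)
print([(int(k*1000),int(((a[m]>=k)&(a[m]<k+.004)).sum())) for k in np.arange(-.03,.09,.004)], np.median(p[m,2]))
n=m&(a<.03); print(np.percentile(b[n],[1,99]),np.percentile(a[n],[.5,99]))
E
```

```text
[0.47128111 0.19273023 0.09497725] 0.014908126937559711
[(-30, 0), (-26, 0), (-22, 0), (-18, 105), (-13, 268), (-9, 273), (-5, 192), (-1, 159), (2, 145), (6, 169), (10, 274), (13, 275), (18, 256), (22, 0), (26, 67), (30, 317), (34, 318), (38, 226), (42, 180), (46, 183), (50, 216), (54, 305), (57, 351), (62, 296), (66, 0), (70, 0), (74, 463), (78, 538), (82, 390), (86, 0)] 0.0753554679703874
[-0.0169902   0.01851526] [-0.01543572  0.02979877]
```

>>> step_arm --deltas '[{"dp": [0,0,0.4],"twist": 0},{"dp": [0,0,0.6],"twist": 0},{"dp": [0,0,0.6],"twist": 0},{"dp": [0,0,0.3],"twist": 0},{"dp": [0.1,0,0],"twist": 0},{"dp": [0.08,0,0],"twist": 0},{"dp": [0.06,0,0],"twist": 0},{"dp": [0.05,0,0],"twist": 0},{"dp": [0.05,0,0],"twist": 0},{"dp": [0.05,0,0],"twist": 0},{"dp": [0.05,0,0],"twist": 0},{"dp": [0.05,0,0],"twist": 0}]'

```text
time_s: 17.05
ee_pos: [0.4905, 0.1964, 0.0191]
eef_rot: [3.142, 0.0, 0.187]
force: [-3.7, -0.7, 3.7]
grip_width: 0.0006
grip_force: 1.8
```

>>> step_arm --deltas '[{"dp": [0.05,0,0],"twist": 0},{"dp": [0.05,0,0],"twist": 0},{"dp": [0.05,0,0],"twist": 0},{"dp": [0,0,0],"twist": 0}]'

```text
time_s: 17.45
ee_pos: [0.4967, 0.1976, 0.019]
eef_rot: [-3.142, -0.001, 0.187]
force: [-0.2, -0.5, 0.4]
grip_width: 0.0008
grip_force: 0.0
```

```bash
python3 tr.py .5055 .1981 .186 .076
```

```text
top-view s at height [(-60, 0), (-55, 0), (-51, 0), (-47, 0), (-43, 0), (-39, 0), (-35, 0), (-31, 0), (-27, 0), (-23, 0), (-19, 0), (-15, 0), (-11, 0), (-7, 0), (-3, 0), (0, 1), (4, 2), (8, 1), (12, 0), (16, 0), (20, 0), (24, 5), (28, 3), (32, 5), (36, 6), (40, 6), (44, 8), (48, 8), (52, 7), (56, 11), (60, 18), (64, 27), (68, 27), (72, 20), (76, 37), (80, 37), (84, 11), (88, 0)]
```

>>> step_arm --deltas '[{"dp": [0.04,0,0],"twist": 0},{"dp": [0.03,0,0],"twist": 0},{"dp": [0,0,0],"twist": 0}]'

```text
time_s: 17.8
ee_pos: [0.4985, 0.1979, 0.019]
eef_rot: [3.141, 0.002, 0.187]
force: [-8.9, -2.3, 5.2]
grip_width: 0.0007
grip_force: 4.1
```

>>> step_arm --deltas '[{"dp": [0.03,0,0],"twist": 0},{"dp": [0,0,0],"twist": 0}]'

```text
time_s: 18.0
ee_pos: [0.4984, 0.1979, 0.019]
eef_rot: [3.141, 0.005, 0.187]
force: [-19.0, -4.4, 14.5]
grip_width: 0.0002
grip_force: 10.0
```

>>> step_arm --deltas '[{"dp": [-0.1,0,0],"twist": 0},{"dp": [-0.4,0,0],"twist": 0},{"dp": [-0.2,0,-0.5],"twist": 0},{"dp": [0,0,-0.8],"twist": 0},{"dp": [0,0,-0.9],"twist": 0},{"dp": [0,0,-0.9],"twist": 0},{"dp": [0,0,0],"twist": 0}]' --gripper 0.2

```text
time_s: 18.7
ee_pos: [0.4749, 0.1937, 0.1477]
eef_rot: [-3.141, -0.008, 0.187]
force: [-0.3, -0.5, -0.4]
grip_width: 0.0528
grip_force: 0.0
```

Run:
```python
from h import *
s,pic,p=wrist(); print(s["ee_pos"],s["eef_rot"]); yaw=.186; e=p[:,:2]-[.5042,.1985]; a=e@[np.cos(yaw),np.sin(yaw)]; b=e@[-np.sin(yaw),np.cos(yaw)]
m=(abs(p[:,2]-.076)<.006)&(abs(a)<.09)&(abs(b)<.025)
print([(int(round(k*1000)),int(((a[m]>=k)&(a[m]<k+.003)).sum())) for k in np.arange(-.0,.09,.003)], np.median(p[m,2]))
# long tray too
yaw=.229; e=p[:,:2]-[.5678,.0736]; a=e@[np.cos(yaw),np.sin(yaw)]; b=e@[-np.sin(yaw),np.cos(yaw)]
m=(abs(p[:,2]-.106)<.005)&(abs(a)<.1)&(abs(b)<.04)
if m.sum()>20: print("L",m.sum(),cv2.minAreaRect((p[m,:2]*1000).astype(np.float32)))
m=(abs(p[:,2]-.0155)<.0025)&(abs(a)<.1)&(abs(b)<.04)
if m.sum()>20: print("L",m.sum(),cv2.minAreaRect((p[m,:2]*1000).astype(np.float32)))
```

```text
[0.47494483 0.19372286 0.14769455] [-3.14054042 -0.00840759  0.18689567]
[(0, 0), (3, 123), (6, 123), (9, 133), (12, 132), (15, 73), (18, 94), (21, 69), (24, 91), (27, 88), (30, 163), (33, 121), (36, 163), (39, 124), (42, 167), (45, 166), (48, 90), (51, 94), (54, 96), (57, 72), (60, 96), (63, 134), (66, 169), (69, 141), (72, 161), (75, 241), (78, 242), (81, 242), (84, 104), (87, 0)] 0.07536282988917326
L 3690 ((617.5785522460938, 86.99041748046875), (61.80429458618164, 55.274253845214844), 10.367197036743164)
L 1357 ((571.7520141601562, 74.7254638671875), (158.84027099609375, 54.86970901489258), 13.50556755065918)
```

Short row is closed: tops are continuous from s = 3 to 85 mm. Now to the long post.

>>> step_arm --deltas '[{"dp": [-0.09,0.6,0],"twist": 0},{"dp": [-0.09,0.95,0],"twist": 0},{"dp": [-0.09,0.95,0],"twist": 0},{"dp": [-0.09,0.95,0],"twist": 0},{"dp": [-0.09,0.95,0],"twist": 0},{"dp": [-0.09,0.95,0],"twist": 0},{"dp": [-0.09,0.95,0],"twist": 0},{"dp": [-0.09,0.95,0],"twist": 0},{"dp": [-0.09,0.95,0],"twist": 0},{"dp": [-0.1,0.96,0],"twist": 0}]'

```text
time_s: 19.75
ee_pos: [0.5047, -0.1753, 0.1417]
eef_rot: [-3.141, 0.001, 0.187]
force: [0.6, -0.3, 0.1]
grip_width: 0.057
grip_force: 0.0
```

>>> step_arm --deltas '[{"dp": [0,0,0.5],"twist": -0.9},{"dp": [0,0,0.6],"twist": -0.9},{"dp": [0,0,0.6],"twist": -0.9},{"dp": [0,0,0],"twist": 0},{"dp": [0,0,0],"twist": 0}]'

```text
time_s: 20.25
ee_pos: [0.5049, -0.1737, 0.0748]
eef_rot: [-3.141, 0.001, 0.374]
force: [0.1, -0.2, 0.3]
grip_width: 0.0565
grip_force: 0.0
```

Run:
```python
from h import *
s,pic,p=wrist(); y=s["eef_rot"][2]; print(s["ee_pos"],y)
e=p-s["ee_pos"]; a=e[:,0]*np.cos(y)+e[:,1]*np.sin(y); b=e[:,0]*np.sin(y)-e[:,1]*np.cos(y)
m=(abs(p[:,2]-.036)<.004)&(a>-.02)&(a<.13)&(abs(b)<.04); q=np.c_[a,b][m]*1000
print(len(q),cv2.minAreaRect(q.astype(np.float32)),q[np.abs(q[:,1])<15].min(0),q.max(0))
```

```text
[ 0.50494249 -0.17366675  0.07476028] 0.3735530943596648
6099 ((46.99755096435547, -0.15480995178222656), (36.10601043701172, 99.38331604003906), 89.94644165039062) [ -2.69706618 -14.99704695] [96.67440631 17.94219177]
```

>>> step_arm --deltas '[{"dp": [0.03,0,0.5],"twist": 0},{"dp": [0,0,0.6],"twist": 0},{"dp": [0,0,0.32],"twist": 0},{"dp": [0,0,0],"twist": 0}]'

```text
time_s: 20.7
ee_pos: [0.5058, -0.1731, 0.0176]
eef_rot: [-3.14, 0.001, 0.375]
force: [1.0, 0.9, 0.9]
grip_width: 0.0565
grip_force: 0.0
```

>>> step_arm --deltas '[{"dp": [0,0,0],"twist": 0},{"dp": [0,0,0],"twist": 0},{"dp": [0,0,0],"twist": 0},{"dp": [0,0,0],"twist": 0},{"dp": [0.12,0,-0.29],"twist": 0},{"dp": [0.12,0,-0.29],"twist": 0},{"dp": [0.2,0,-0.26],"twist": 0},{"dp": [0.2,0,-0.26],"twist": 0},{"dp": [0.26,0,-0.2],"twist": 0},{"dp": [0.26,0,-0.2],"twist": 0},{"dp": [0,0,0],"twist": 0}]' --gripper -1 --squeeze 4

```text
time_s: 21.8
ee_pos: [0.551, -0.1559, 0.0794]
eef_rot: [3.14, -0.002, 0.376]
force: [-1.6, -0.9, 2.6]
grip_width: 0.0359
grip_force: 4.0
```

```bash
python3 hp.py
```

```text
-30 5 71.0 72.0
-20 46 61.0 84.0
-10 47 52.0 97.0
0 58 39.0 80.0
10 70 30.0 80.0
20 82 20.0 77.0
30 78 11.0 68.0
40 79 2.0 58.0
50 57 5.0 47.0
60 28 16.0 36.0
70 4 21.0 27.0
```

>>> step_arm --deltas '[{"dp": [0.27,0,-0.09],"twist": 0},{"dp": [0.27,0,-0.08],"twist": 0},{"dp": [0.3,0,-0.03],"twist": 0},{"dp": [0.3,0,-0.01],"twist": 0},{"dp": [0.2,0,0],"twist": 0},{"dp": [0,0,0],"twist": 0}]'

```text
time_s: 22.45
ee_pos: [0.6002, -0.1362, 0.0866]
eef_rot: [3.141, -0.001, 0.376]
force: [1.2, -0.3, 4.1]
grip_width: 0.0356
grip_force: 4.0
```

```bash
python3 hp.py
```

```text
-30 61 59.0 101.0
-20 126 20.0 103.0
-10 141 2.0 103.0
0 113 3.0 89.0
10 83 3.0 77.0
20 28 4.0 38.0
50 9 2.0 4.0
60 7 2.0 4.0
```

>>> step_arm --deltas '[{"dp": [0.13,0,0.01],"twist": 0},{"dp": [0.13,0,0.03],"twist": 0},{"dp": [0.12,0,0.04],"twist": 0},{"dp": [0.04,0,0.03],"twist": 0},{"dp": [0,0,0],"twist": 0}]'

```text
time_s: 23.0
ee_pos: [0.6154, -0.1303, 0.0823]
eef_rot: [3.141, -0.001, 0.376]
force: [1.2, -0.3, 3.4]
grip_width: 0.0359
grip_force: 4.0
```

```bash
python3 hp.py
```

```text
-30 140 3.0 102.0
-20 144 2.0 101.0
-10 128 4.0 103.0
0 104 3.0 79.0
10 21 3.0 57.0
30 10 2.0 5.0
40 8 2.0 4.0
```

>>> step_arm --deltas '[{"dp": [0.03,0,0.02],"twist": 0},{"dp": [0,0,0],"twist": 0},{"dp": [0,0,0],"twist": 0}]'

```text
time_s: 23.35
ee_pos: [0.6162, -0.1301, 0.0816]
eef_rot: [3.141, -0.001, 0.375]
force: [1.8, -0.0, 5.2]
grip_width: 0.0361
grip_force: 4.0
```

>>> step_arm --deltas '[{"dp": [0,0,0],"twist": 0},{"dp": [0,0,0],"twist": 0},{"dp": [0,0,0],"twist": 0},{"dp": [0,0,0],"twist": 0}]' --gripper 0.2

```text
time_s: 23.75
ee_pos: [0.6158, -0.13, 0.0811]
eef_rot: [-3.141, 0.001, 0.375]
force: [0.2, 0.2, -0.4]
grip_width: 0.0563
grip_force: 0.0
```

Run:
```python
from h import *
s,pic,p=wrist(); e=p-s["ee_pos"]; y=s["eef_rot"][2]
a=e[:,0]*np.cos(y)+e[:,1]*np.sin(y); b=e[:,0]*np.sin(y)-e[:,1]*np.cos(y)
m=(abs(p[:,2]-.10)<.006)&(abs(b)<.019)&(abs(a)<.06)
print(s["ee_pos"],m.sum(),np.percentile(a[m],[1,50,99]).round(4),np.percentile(b[m],[1,99]).round(4),np.percentile(p[m,2],[5,50,95]))
```

```text
[ 0.61577199 -0.13002533  0.08114895] 2817 [-0.0214 -0.0015  0.0147] [-0.0177  0.0176] [0.09674793 0.09961549 0.10065965]
```

>>> step_arm --deltas '[{"dp": [-0.09,0,0],"twist": 0},{"dp": [0,0,0.5],"twist": 0},{"dp": [0,0,0.4],"twist": 0},{"dp": [0,0,0],"twist": 0}]'

```text
time_s: 24.2
ee_pos: [0.6112, -0.1311, 0.0428]
eef_rot: [-3.139, 0.003, 0.375]
force: [-0.6, 0.5, 0.3]
grip_width: 0.0565
grip_force: 0.0
```

>>> step_arm --deltas '[{"dp": [0,0,0],"twist": 0},{"dp": [0,0,0],"twist": 0},{"dp": [0,0,0],"twist": 0},{"dp": [0,0,0],"twist": 0},{"dp": [0,0,-0.4],"twist": 0},{"dp": [0,0,-0.8],"twist": 0},{"dp": [0,0,-0.8],"twist": 0.7},{"dp": [0,0,-0.8],"twist": 0.7},{"dp": [0,0,-0.4],"twist": 0.65},{"dp": [0,0,0],"twist": 0}]' --gripper -1 --squeeze 20

```text
time_s: 25.2
ee_pos: [0.6135, -0.1316, 0.1771]
eef_rot: [3.139, -0.004, 0.232]
force: [0.0, -0.8, -3.1]
grip_width: 0.0354
grip_force: 20.0
```

>>> step_arm --deltas '[{"dp": [0,-0.44,0],"twist": 0},{"dp": [0,-0.8,0],"twist": 0},{"dp": [0,-0.8,0],"twist": 0},{"dp": [0,-0.8,0],"twist": 0},{"dp": [0,-0.8,0],"twist": 0},{"dp": [0,-0.8,0],"twist": 0},{"dp": [0,-0.8,0],"twist": 0},{"dp": [0,0,0],"twist": 0},{"dp": [0,0,0],"twist": 0},{"dp": [0,0,0],"twist": 0}]'

```text
time_s: 26.2
ee_pos: [0.5642, 0.0721, 0.1729]
eef_rot: [-3.142, 0.001, 0.232]
force: [-0.2, -0.1, -2.4]
grip_width: 0.036
grip_force: 20.0
```

Run:
```python
from h import *
s,pic,p=wrist(); np.save("w3.npy",p); print(s["ee_pos"],s["eef_rot"],s["force"])
t=s["ee_pos"][:2]
for z0,z1 in((.004,.008),(.013,.018),(.102,.110)):
    q=p[(p[:,2]>z0)&(p[:,2]<z1)&(abs(p[:,0]-.59)<.1)&(abs(p[:,1]-.08)<.055)]
    if len(q)>5: c,w,a=cv2.minAreaRect((q[:,:2]*1000).astype(np.float32)); print(z0,len(q),np.round(c,1),np.round(w,1),round(a,2))
yaw=.232; e=p[:,:2]-[.5669,.0735]; a=e@[np.cos(yaw),np.sin(yaw)]; b=e@[-np.sin(yaw),np.cos(yaw)]
m=(abs(p[:,2]-.106)<.004)&(abs(a)<.1)&(abs(b)<.03)
print([(int(round(k*1000)),int(((a[m]>=k)&(a[m]<k+.003)).sum())) for k in np.arange(-.03,.09,.003)])
```

```text
[0.56416768 0.07214531 0.17288013] [-3.14154430e+00  9.80245207e-04  2.32405813e-01] [-0.16249486 -0.13257027 -2.43012531]
0.004 1169 [592.9  79.4] [94.1 44.1] 13.28
0.013 491 [594.2  79.9] [91.5 54.1] 13.5
0.102 2227 [618.5  85.7] [62.6 53.4] 13.31
[(-30, 0), (-27, 0), (-24, 0), (-21, 0), (-18, 0), (-15, 0), (-12, 0), (-9, 0), (-6, 0), (-3, 0), (0, 0), (3, 0), (6, 0), (9, 0), (12, 0), (15, 0), (18, 0), (21, 109), (24, 125), (27, 135), (30, 139), (33, 71), (36, 89), (39, 71), (42, 86), (45, 69), (48, 167), (51, 126), (54, 168), (57, 36), (60, 0), (63, 0), (66, 0), (69, 0), (72, 60), (75, 254), (78, 198), (81, 259), (84, 65), (87, 0)]
```

>>> step_arm --deltas '[{"dp": [0,-0.01,0.6],"twist": 0},{"dp": [0,0,0.8],"twist": 0},{"dp": [0,0,0.8],"twist": 0},{"dp": [0,0,0.5],"twist": 0},{"dp": [0,0,0.2],"twist": 0},{"dp": [0,0,0.05],"twist": 0},{"dp": [0,0,0],"twist": 0},{"dp": [0,0,0],"twist": 0}]'

```text
time_s: 27.05
ee_pos: [0.565, 0.0729, 0.0566]
eef_rot: [3.141, -0.002, 0.232]
force: [-0.2, 0.2, -1.9]
grip_width: 0.0364
grip_force: 20.0
```

>>> step_arm --deltas '[{"dp": [0,0,0.04],"twist": 0},{"dp": [0,0,0],"twist": 0},{"dp": [0,0,0],"twist": 0}]'

```text
time_s: 27.35
ee_pos: [0.5644, 0.073, 0.0541]
eef_rot: [3.142, -0.0, 0.232]
force: [-0.5, -0.7, -2.3]
grip_width: 0.0357
grip_force: 20.0
```

>>> step_arm --deltas '[{"dp": [0,0,0.04],"twist": 0},{"dp": [0,0,0],"twist": 0},{"dp": [0,0,0],"twist": 0}]'

```text
time_s: 27.65
ee_pos: [0.5643, 0.073, 0.0522]
eef_rot: [-3.142, 0.0, 0.232]
force: [0.6, 1.2, -1.6]
grip_width: 0.036
grip_force: 20.0
```

>>> step_arm --deltas '[{"dp": [0,0,0.03],"twist": 0},{"dp": [0,0,0],"twist": 0},{"dp": [0,0,0],"twist": 0}]'

```text
time_s: 27.95
ee_pos: [0.5645, 0.0731, 0.0522]
eef_rot: [3.142, -0.001, 0.232]
force: [-5.1, 0.4, 10.4]
grip_width: 0.0358
grip_force: 20.0
```

>>> step_arm --deltas '[{"dp": [0,0,0.02],"twist": 0},{"dp": [0,0,0],"twist": 0},{"dp": [0,0,0],"twist": 0}]'

```text
time_s: 28.25
ee_pos: [0.5649, 0.0732, 0.0521]
eef_rot: [3.141, -0.002, 0.232]
force: [-6.4, 0.8, 16.0]
grip_width: 0.0362
grip_force: 20.0
```

>>> step_arm --deltas '[{"dp": [0,0,-0.04],"twist": 0},{"dp": [0,0,0],"twist": 0},{"dp": [0,0,0],"twist": 0},{"dp": [0,0,0],"twist": 0},{"dp": [0,0,0],"twist": 0}]' --gripper 0.1

```text
time_s: 28.75
ee_pos: [0.5642, 0.073, 0.0517]
eef_rot: [-3.142, 0.0, 0.232]
force: [-0.6, -0.4, 0.3]
grip_width: 0.052
grip_force: 0.0
```

>>> step_arm --deltas '[{"dp": [0,0,-0.4],"twist": 0},{"dp": [0,0,-0.7],"twist": 0},{"dp": [0,0,-0.7],"twist": 0},{"dp": [-0.45,0,0],"twist": 0},{"dp": [-0.45,0,0],"twist": 0},{"dp": [0,0,0],"twist": 0},{"dp": [0,0,0],"twist": 0}]'

```text
time_s: 29.45
ee_pos: [0.5296, 0.0647, 0.1241]
eef_rot: [3.142, -0.001, 0.232]
force: [0.4, -0.5, -0.4]
grip_width: 0.0521
grip_force: 0.0
```

>>> step_arm --deltas '[{"dp": [0,0,0],"twist": 0},{"dp": [0,0,0],"twist": 0},{"dp": [0,0,0],"twist": 0},{"dp": [0,0,0],"twist": 0},{"dp": [0,0,0],"twist": 0}]' --gripper -1

```text
time_s: 29.95
ee_pos: [0.5293, 0.0647, 0.1238]
eef_rot: [3.142, 0.0, 0.232]
force: [0.1, -0.1, 0.4]
grip_width: 0.0151
grip_force: 0.0
```

```bash
cat > lr.py <<'E'
from h import *
s,pic,p=wrist(); yaw=.232; k0=np.array([.5669,.0735]); ax=np.array([np.cos(yaw),np.sin(yaw)]); e=p[:,:2]-k0; a=e@ax; b=e@[-ax[1],ax[0]]
print(s["ee_pos"],"tcp s",(s["ee_pos"][:2]-k0)@ax)
m=(abs(p[:,2]-.106)<.006)&(abs(a)<.1)&(abs(b)<.025)
print([(int(round(k*1000)),int(((a[m]>=k)&(a[m]<k+.003)).sum())) for k in np.arange(-.03,.09,.003)],np.median(p[m,2]))
n=m&(a<.019); print(np.percentile(b[n],[1,99]),np.percentile(a[n],[.5,99]))
E
python3 lr.py
```

```text
[0.529338   0.06470891 0.12378901] tcp s -0.038576946639619254
[(-30, 0), (-27, 0), (-24, 110), (-21, 194), (-18, 201), (-15, 223), (-12, 109), (-9, 118), (-6, 117), (-3, 122), (0, 120), (3, 210), (6, 228), (9, 237), (12, 106), (15, 0), (18, 0), (21, 160), (24, 258), (27, 214), (30, 220), (33, 149), (36, 119), (39, 154), (42, 154), (45, 131), (48, 266), (51, 272), (54, 274), (57, 60), (60, 0), (63, 0), (66, 0), (69, 0), (72, 158), (75, 415), (78, 422), (81, 418), (84, 85), (87, 0)] 0.1053915366030719
[-0.01735498  0.0181101 ] [-0.02253938  0.01305344]
```

>>> step_arm --deltas '[{"dp": [0,0,0.5],"twist": 0},{"dp": [0,0,0.8],"twist": 0},{"dp": [0,0,0.8],"twist": 0},{"dp": [0,0,0.44],"twist": 0},{"dp": [0,0,0],"twist": 0},{"dp": [0.08,0,0],"twist": 0},{"dp": [0.06,0,0],"twist": 0},{"dp": [0.05,0,0],"twist": 0},{"dp": [0.05,0,0],"twist": 0},{"dp": [0.05,0,0],"twist": 0},{"dp": [0.05,0,0],"twist": 0},{"dp": [0.05,0,0],"twist": 0}]'

```text
time_s: 31.2
ee_pos: [0.5445, 0.0683, 0.0223]
eef_rot: [-3.142, 0.0, 0.232]
force: [-2.7, -1.1, 2.3]
grip_width: 0.0006
grip_force: 1.6
```

>>> step_arm --deltas '[{"dp": [0.05,0,0],"twist": 0},{"dp": [0.05,0,0],"twist": 0},{"dp": [0.05,0,0],"twist": 0},{"dp": [0.05,0,0],"twist": 0},{"dp": [0.05,0,0],"twist": 0},{"dp": [0.05,0,0],"twist": 0},{"dp": [0,0,0],"twist": 0}]'

```text
time_s: 31.9
ee_pos: [0.5565, 0.0711, 0.0222]
eef_rot: [3.142, -0.001, 0.232]
force: [-0.2, 0.2, -0.5]
grip_width: 0.0002
grip_force: 0.2
```

>>> step_arm --deltas '[{"dp": [0.04,0,0],"twist": 0},{"dp": [0.03,0,0],"twist": 0},{"dp": [0.02,0,0],"twist": 0},{"dp": [0,0,0],"twist": 0}]'

```text
time_s: 32.3
ee_pos: [0.5598, 0.0719, 0.0222]
eef_rot: [-3.142, -0.0, 0.232]
force: [-1.3, 0.7, -0.4]
grip_width: 0.0004
grip_force: 0.7
```

>>> step_arm --deltas '[{"dp": [0.03,0,0],"twist": 0},{"dp": [0,0,0],"twist": 0}]'

```text
time_s: 32.5
ee_pos: [0.5608, 0.0722, 0.0222]
eef_rot: [-3.142, 0.0, 0.232]
force: [-2.5, -1.1, 1.2]
grip_width: 0.0003
grip_force: 1.6
```

>>> step_arm --deltas '[{"dp": [0.03,0,0],"twist": 0},{"dp": [0,0,0],"twist": 0}]'

```text
time_s: 32.7
ee_pos: [0.5606, 0.0721, 0.0222]
eef_rot: [-3.141, 0.004, 0.232]
force: [-17.3, -4.2, 8.7]
grip_width: 0.0001
grip_force: 8.7
```

>>> step_arm --deltas '[{"dp": [0.03,0,0],"twist": 0},{"dp": [0,0,0],"twist": 0}]'

```text
time_s: 32.9
ee_pos: [0.5604, 0.0721, 0.0222]
eef_rot: [-3.141, 0.007, 0.232]
force: [-31.7, -7.6, 17.9]
grip_width: 0.0006
grip_force: 16.0
```

Firm against the board. I'll back off, check, and view.

>>> step_arm --deltas '[{"dp": [-0.1,0,0],"twist": 0},{"dp": [-0.4,0,0],"twist": 0},{"dp": [-0.4,0,0],"twist": 0},{"dp": [0,0,-0.7],"twist": 0},{"dp": [0,0,-0.9],"twist": 0},{"dp": [0,0,-0.9],"twist": 0},{"dp": [0,0,-0.9],"twist": 0},{"dp": [0,0,0],"twist": 0},{"dp": [0,0,0],"twist": 0}]'

```text
time_s: 33.8
ee_pos: [0.5285, 0.0645, 0.1586]
eef_rot: [3.141, -0.002, 0.232]
force: [0.2, -0.9, -0.3]
grip_width: 0.0005
grip_force: 0.0
```

```bash
python3 lr.py
python3 - <<'E'
from h import *
pic,d=ctrl.camera("side"); cv2.imwrite("pics/s3.png",cv2.resize(pic[90:340,150:400,::-1],(600,600),interpolation=cv2.INTER_CUBIC))
pic,d=ctrl.camera("wrist"); cv2.imwrite("pics/w4.png",pic[:,:,::-1])
E
```

```text
[0.52849335 0.06449343 0.15864935] tcp s -0.039448507768247945
[(-30, 0), (-27, 0), (-24, 0), (-21, 0), (-18, 0), (-15, 0), (-12, 0), (-9, 0), (-6, 0), (-3, 0), (0, 36), (3, 140), (6, 175), (9, 173), (12, 98), (15, 93), (18, 99), (21, 100), (24, 100), (27, 100), (30, 178), (33, 184), (36, 182), (39, 183), (42, 184), (45, 183), (48, 124), (51, 106), (54, 119), (57, 118), (60, 108), (63, 167), (66, 192), (69, 225), (72, 233), (75, 274), (78, 313), (81, 280), (84, 68), (87, 0)] 0.10541213883368411
[-0.01709561  0.01790168] [0.00276679 0.01831516]
```

View pics/s3.png

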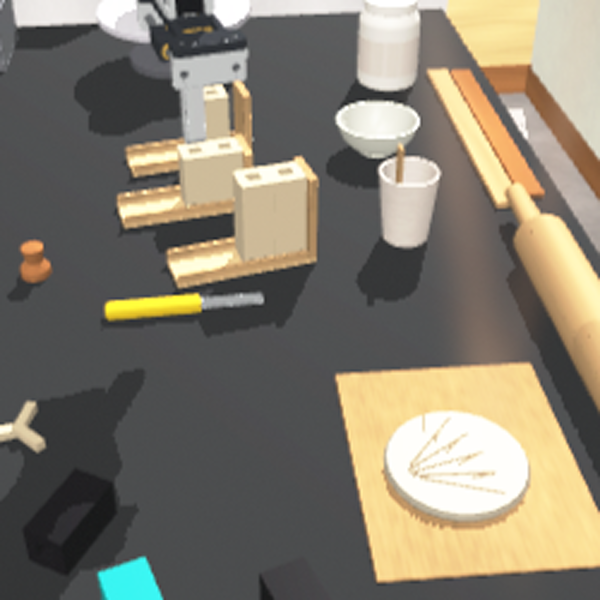

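View pics/w4.png

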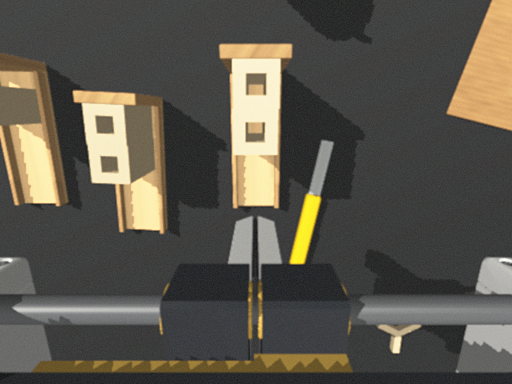

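Both rows (wrist px (256,105) and (105,140)) are upright and closed against their boards. The third row, knife, cup and disc are untouched, and the arm is clear.

```bash
python3 -c "
from station import ctrl
print(ctrl.hand_in())"
```

```text
the job is handed in; nothing more can be done
None
```

I stood both posts upright in their matching trays, pushed each row closed against its end board, and handed the job in at about 34 s; the third row, disc, knife and cup were left alone.

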